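# Aim the inspection mirror and hold it

### The arm

A 6-joint arm with a two-finger parallel gripper is mounted at the origin on a cart in front of the work surface, level with it; the furniture and walls round the work are solid. World frame = base frame: x ahead of the robot, y to its left, z up, the work surface at z = 0. Lengths are in m, angles in degrees, forces in N, time in s.
With the tool pointing down it reaches from about 0.425 to 1.125 m from the base axis. Payload 14.9 kg.
Tool frame: the origin (TCP) lies midway between the tips of the shut fingers; the grasp point (between the pads) lies 19 mm behind it; z points along the fingers, y is the line along which they close (so a half turn about z gives the same grasp; the last joint's range is limited). The gripper opens to 91 mm and grips with 3 to 60 N. Pads are 32 mm wide; open, the fingers measure 118 mm over their backs; the gripper's body (76 mm by 178 mm) begins 60 mm behind the grasp point.
Start: joints at [72.405, 21.709, 99.362, -0, 58.929, -1.908], TCP at [0.189, 0.674, 0.214] pointing down, gripper open.
Joint ranges: [-158.91, 158.91], [-42.39, 125.64], [0.06, 152.35], [-60.88, 240.88], [17.5, 164.5], [-176.32, 176.32]. Speed limits (degrees/s): [108.29, 108.29, 136.94, 180, 180, 180].

### API

Orientations are given as [roll, pitch, yaw] about the fixed x, y, z axes, in that order (R = Rz(yaw) Ry(pitch) Rx(roll)).
In Python, from plant import monitor, vision, workorder, models gives the robot as it stands. The module is installed in compiled form; this text tells all that it offers.
- The arm moves only by the tool servo_tool, never from a script. Its argument "series" is a list of rows, each an object with "dr": the turn, a rotation vector about the tool's x, y, z in degrees, a list of three; "linear": the shift along the tool's x, y, z in cm, a list of three; "claw": the finger opening in cm, from 0 to 9.12. A call has exactly 5 rows; each row is the pose to reach, as a shift and turn from the pose commanded when the call began, along the tool's axes at that moment; what a row does not reach only later rows make up. A row lasts 1/12 s, in which the tool goes at most 41.7 mm and 7.16 degrees, less where a joint would pass 70% of its speed; a pose out of reach is approached as far as the arm can. A call with a gripper value outside its range is refused whole. The fingers move at their own pace and stop on an object; "squeeze" is the grip in N (left out, the last holds). Time passes only in rows, so rows that repeat a pose let the fingers close, or fill a call up. It gives the time, the measured TCP pose, the force, the opening and the grip force at its end, in the units of the state.
- monitor.read_state(): the state, without advancing time (a new reading comes with each control period).
- vision.grab_frame(name): name is "scene" or "top"; returns the picture (400x640x3 uint8, red, green, blue); there is no depth.
- vision.camera_info(name): a dict with "mtx" (3x3 intrinsics, pixels), "R" (3x3) and "t" (3): a world point X has camera coordinates R X + t. Camera axes: x right, y down, z forward; pixel columns grow to the right and rows downward; lengths in m; the calibration is good to about 2 mm. A picture is of the moment at which its call begins. camera_info takes no time and is no camera call.
- workorder.sign_off(): hands the job in; it is judged then, once.
Trained networks look in the newest picture that a camera, given by its name, has taken for a name from the list of things; names that differ only in an ending like _2 or _b are one class to them, and where a whole thing is asked for, a point or a joint stands for the part that bears it (a point fixed in the world has none). Each returns a list of dicts, best first, with "score" (0 to 1); they miss things now and then, are a little off and sometimes report something else, mostly with a low value. They report only what shows in the picture. A call takes as long as a camera call. They do not tell look-alikes from the thing itself.
- models.find_in(name, camera): "uv" ([column, row] in pixels, amid what is visible of it).
- models.silhouettes(name, camera): "mask" (400x640 bool, what is visible of it) and "uv" ([column, row] in pixels, amid what is visible of it).
- models.tip_of(name, camera): "uv" ([column, row] in pixels: a listed point, or the origin of a listed thing).
The state is a dict: "time_s": time; "joint_positions": joint angles; "qvel": joint speeds; "joint_torque": joint torques, N m; "tool_pos": TCP position; "orientation": TCP orientation; "ft_force": force on the tool from outside, world axes, zero at the start; "moment": the same for the moment, N m; "finger_gap": finger opening in m; "gripper_force": force on a finger pad.
Only numpy, scipy, OpenCV 4.12 (cv2) and the standard library are available. Lean on these libraries where they do the work, as an engineer would, in place of code of your own. Each camera call takes 0.05 s, during which the arm holds its last target. There are 200 camera calls.

### The job

Set the mirror block on the bench with its steel straight edge flush against the aluminium fence of the camera rail, on the camera's side and with the mirror facing the lens. Then turn the mirror by its orange knob until the magenta-capped tube that stands on the bench beside the two blue-capped ones appears to the camera in the middle of the mirror. The mirror springs back if released, so finish while still gripping the knob and holding that angle, block flush; leave the tubes where they stand.

Things in the scene. Friction and masses are not known exactly. Their poses are not given: they have to be found in the camera images.
- camera_rail: Fixed aluminium bar (the fence) with a blue camera at its near end. Origin: on the fence face, at bench level; x along the fence away from the camera, z up. The face is the plane y = 0, 24 mm high, and ends at x = +110 mm; the bar is 20 mm thick, on the -y side. The mirror block belongs on the +y side, its origin at y = +40 mm and x between -65 and +20 mm.
- lens (a point): Front of the camera's black lens, at rail x = -125 mm, y = +40 mm, 52 mm above the bench; its x axis is the viewing direction, parallel to the fence. The camera stands behind it (to rail x = -210 mm), up to 74 mm high.
- mirror_block: Loose mirror block, about 0.68 kg: black base 90 (x) x 80 (y) x 22 mm high, a steel straight edge along its whole -y side (y = -40 mm). Origin: centre of the underside, on the mirror's upright turning axis; z up. Properly set, its axes point as the rail's. The mirror, 50 x 38 mm, stands upright over the origin, its frame 29 to 71 mm above the underside; at rest it faces the base's -x.
- edge_front (a point): End of the steel straight edge at the base's -x end, on its face, 11 mm above the underside.
- edge_rear (a point): End of the steel straight edge at the base's +x end, on its face, 11 mm above the underside.
- knob (a point): Centre of the orange bar knob above the mirror, on its turning axis, 96 mm above the block's underside. The bar is 40 mm long (its x, square to the mirror), 12 mm thick (its y, to be gripped across), 28 mm high; the mirror's frame, 54 mm wide, ends 25 mm below this point. The knob turns with the mirror, which faces the knob's -x.
- mirror (a joint): Angle of the mirror from rest, rad: 0 at rest (facing the base's -x, on a stop), growing clockwise seen from above, to 1.4. A spring turns it back with 0.015 N m at 0 and 0.045 N m at 1 rad. The block can be lifted by the knob; the spring then keeps the angle at 0. Turning it twists a loose base clockwise too, so keep the block pressed to the fence.
- sight_line (a point): The camera's line of sight after the mirror, when the block is flush: on the mirror's turning axis, 52 mm above the underside; +x is the reflected direction. A small yellow pointer low on the base, geared to the mirror, shows it: it points along the base's -x at rest and turns clockwise by twice the mirror's angle. The tube is in the middle of the mirror when on this line.
- tube_magenta_mid (a point): Axis of the sample tube with the magenta cap that stands on the bench beside the two blue-capped ones (not those in the baskets), 52 mm above its foot. 35 mm diameter, 112 mm high. This is the one that the camera must see.
- tube_blue_1_mid (a point): A standing tube with a blue cap, 35 mm diameter, 112 mm high; point on its axis 52 mm above its foot. To be left alone.
- tube_blue_2_mid (a point): Another standing tube with a blue cap, the same size and point. To be left alone.
There are look-alikes about, which are no part of the job. What is shaped like the part that bears tube_magenta_mid but yellow is not meant.

How it is judged (in metres and radians):
On the way, in this order (a step that is already met when the one before it is completed fails the run):
1. the block stands on the bench with its straight edge flush against the fence (y of edge_front in the frame of camera_rail between -0.003 and 0.003 m and y of edge_rear in the frame of camera_rail between -0.003 and 0.003 m and x of edge_rear in the frame of camera_rail below 0.115 m and x of edge_front in the frame of camera_rail above -0.125 m and height (world z) of mirror_block below 0.004 m and angle between mirror_block's own z axis and vertical below 0.06 rad), for 0.2 s.
2. with the block still flush, the mirror is turned until the magenta-capped tube is in the middle of the mirror (all of step 1 and y of tube_magenta_mid in the frame of sight_line between -0.028 and 0.028 m and x of tube_magenta_mid in the frame of sight_line above 0.1 m), for 0.3 s.
At the end, for the whole second after the job is handed in: Block upright on the bench (4 mm, 0.06 rad), both ends of its straight edge within 3 mm of the fence face and on the fence; magenta-capped tube's axis within 28 mm of the reflected line of sight; fingers hold the block's knob (over 0.8 N); all at rest (20 mm/s, 0.1 rad/s) (all of step 2 and contact force between the fingers and mirror_block above 0.8 N and linear speed of mirror_block below 0.02 m/s and velocity of joint mirror between -0.1 and 0.1 rad/s); the arm keeps its last pose, push and grip.
It fails at once if a tube is shifted by more than 15 mm or tipped (distance of any of tube_magenta_mid, tube_blue_1_mid, tube_blue_2_mid from where it was at the start of the episode above 0.015 m or angle between any of tube_magenta_mid, tube_blue_1_mid, tube_blue_2_mid's own z axis and vertical above 0.3 rad).
It fails at once if the block is toppled (angle between mirror_block's own z axis and vertical above 0.6 rad).
It also fails if it takes over 38 s, if anything falls off the work surface, if the arm or the gripper's body presses on something with over 40 N, if the wrist force passes 120 N, or if a joint passes its speed limit or range.

## Working session

There is one attempt and no reset: what is moved stays moved. The work goes in short steps, Python scripts to look and compute and a tool call to move; the robot and the scene stay as the last step left them, time stands still between calls to the robot, and variables do not carry over. Pictures are saved under pics/ and viewed, at most 10 in all, crops included, and the job is handed in when it is done.

Besides the shell and the picture viewer there is one more tool, called after "Emit:" as name(argument=value, ...) on one line, values as JSON. servo_tool: Moves the arm, as the interface text tells. Its arguments: {"type":"object","properties":{"series":{"type":"array","items":{"type":"object","properties":{"dr":{"type":"array","items":{"type":"number"}},"linear":{"type":"array","items":{"type":"number"}},"claw":{"type":"number"}}}},"squeeze":{"type":"number"}},"required":["series"]}

```bash
mkdir -p pics; cat > h.py <<'E'
import numpy as np, cv2
from plant import monitor, vision, workorder, models
def save(n,f):
    im=vision.grab_frame(n); cv2.imwrite('pics/'+f,im[:,:,::-1]); return im
def ray(cam,uv):
    c=vision.camera_info(cam); K,R,t=map(np.array,(c['mtx'],c['R'],c['t']))
    d=R.T@np.linalg.solve(K,[uv[0],uv[1],1.]); return -R.T@t,d
def atz(cam,uv,z):
    o,d=ray(cam,uv); return o+d*(z-o[2])/d[2]
def proj(cam,X):
    c=vision.camera_info(cam); p=np.array(c['mtx'])@(np.array(c['R'])@X+np.array(c['t'])); return p[:2]/p[2]
E
python3 - <<'E'
from h import *
a=save('scene','s0.png');b=save('top','t0.png')
for cam in('scene','top'):
    c=vision.camera_info(cam); print(cam,-np.array(c['R']).T@np.array(c['t']))
    for n,z in(('camera_rail',0),('lens',.052),('mirror_block',0),('edge_front',.011),('edge_rear',.011),('knob',.096),('tube_magenta_mid',.052),('tube_blue_1_mid',.052)):
        for r in models.tip_of(n,cam)[:4]: print(n,np.round(r['uv'],1),round(r['score'],2),np.round(atz(cam,r['uv'],z),4))
print(monitor.read_state())
E
```

```text
scene [-0.10332852  0.66704063  0.4977866 ]
camera_rail [384.8 202. ] 0.71 [0.6286 0.0867 0.    ]
lens [268.4 285.4] 0.65 [0.4355 0.4516 0.052 ]
lens [416.3 205.5] 0.6 [0.508 0.105 0.052]
lens [241.  245.6] 0.36 [0.5582 0.4455 0.052 ]
mirror_block [330.5 253.6] 0.57 [0.5225 0.2909 0.    ]
edge_front [367.3 244.4] 0.86 [0.4979 0.2265 0.011 ]
edge_rear [322.1 230.9] 0.94 [0.5832 0.2726 0.011 ]
knob [332.  208.7] 0.83 [0.5169 0.29   0.096 ]
tube_magenta_mid [284.4 252.2] 0.73 [0.5012 0.3923 0.052 ]
tube_magenta_mid [267.7 285.4] 0.72 [0.436  0.4525 0.052 ]
tube_blue_1_mid [239.2 248.3] 0.72 [0.5521 0.4511 0.052 ]
top [0.41278527 0.30473651 0.98198893]
camera_rail [403.2 187.2] 0.65 [0.6288 0.0847 0.    ]
camera_rail [243.7 260.3] 0.25 [0.4486 0.4556 0.    ]
lens [399.9 239. ] 0.94 [0.5002 0.1058 0.052 ]
mirror_block [315.8 227.7] 0.56 [0.5274 0.2912 0.    ]
edge_front [341.9 237.5] 0.85 [0.5047 0.2309 0.011 ]
edge_rear [326.8 199.5] 0.92 [0.5929 0.2669 0.011 ]
knob [316.8 222.7] 0.51 [0.5269 0.2907 0.096 ]
tube_magenta_mid [268.4 238.1] 0.66 [0.4961 0.3958 0.052 ]
tube_magenta_mid [245.5 262.2] 0.51 [0.4427 0.4435 0.052 ]
tube_blue_1_mid [249.8 213.1] 0.52 [0.5508 0.4393 0.052 ]
{'time_s': 0.9, 'joint_positions': array([ 7.24061194e+01,  2.17102332e+01,  9.93619156e+01, -4.98650885e-04,
        5.89289964e+01, -1.90705062e+00]), 'qvel': array([-0.018962  , -0.09878694, -0.05832637,  0.0535995 , -0.00171217,
        0.02658178]), 'joint_torque': array([ 3.65062224e-03, -7.63651514e+01, -4.34763014e+01,  6.52882433e-02,
        3.84498609e-02,  6.24763516e-06]), 'tool_pos': array([0.18926659, 0.67394234, 0.21392491]), 'orientation': array([-1.79998841e+02,  3.88756357e-04,  1.64313427e+02]), 'ft_force': array([0.13926477, 0.66830427, 0.3195146 ]), 'moment': array([ 0.07232896, -0.04115325, -0.01586615]), 'gripper_force': 0.0, 'finger_gap': 0.09097749180555556}
```

View pics/s0.png

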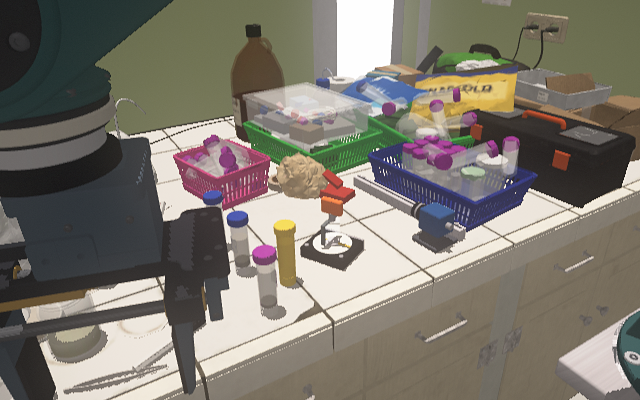

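View pics/t0.png

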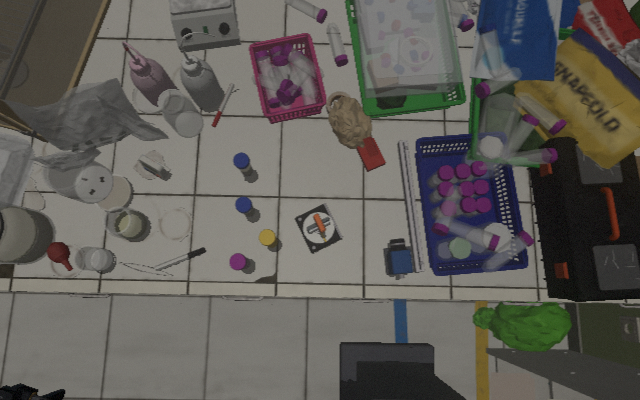

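Look-alikes: the standing magenta tube is at top (238,262) / scene (265,285). A yellow-capped tube stands at top (268,238) / scene (285,252), the blue-capped ones at top (243,160) and (244,205), and more magenta caps lie in the pink and blue baskets. I choose top (238,262), then check it and measure the rail in a crop.

```bash
python3 - <<'E'
from h import *
im=cv2.imread('pics/t0.png'); c=cv2.resize(im[135:285,225:425],None,fx=4,fy=4,interpolation=cv2.INTER_CUBIC); cv2.imwrite('pics/c0.png',c)
for cam in('scene','top'):
  for n in('camera_rail','mirror_block','tube_magenta_mid'):
    for r in models.silhouettes(n,cam)[:3]:
      m=r['mask'].astype(np.uint8); print(cam,n,round(r['score'],2),np.round(r['uv']),m.sum(),cv2.minAreaRect(cv2.findNonZero(m)))
E
```

```text
scene camera_rail 0.55 [425. 216.] 2743 ((406.9076843261719, 210.6615447998047), (125.27507019042969, 45.892852783203125), 29.744882583618164)
scene mirror_block 0.7 [334. 246.] 2221 ((336.681884765625, 235.7834014892578), (57.01448059082031, 65.4063949584961), 24.075498580932617)
scene tube_magenta_mid 0.87 [283. 250.] 1142 ((284.5, 253.0), (66.0, 21.0), 90.0)
scene tube_magenta_mid 0.82 [268. 279.] 1420 ((265.0877380371094, 281.0179138183594), (72.2361068725586, 24.15109634399414), 87.51044464111328)
top camera_rail 0.73 [405. 241.] 2280 ((396.7579345703125, 209.0765838623047), (135.7517547607422, 39.09681701660156), 82.25965881347656)
top mirror_block 0.75 [316. 228.] 1339 ((317.800048828125, 227.60003662109375), (39.35479736328125, 34.882659912109375), 63.43495178222656)
top tube_magenta_mid 0.65 [267. 238.] 278 ((267.5, 238.5), (19.0, 17.0), 90.0)
top tube_magenta_mid 0.52 [241. 260.] 285 ((239.5, 261.0), (16.0, 21.0), 90.0)
top tube_magenta_mid 0.23 [318. 225.] 1428 ((317.9000244140625, 227.8000030517578), (40.69643783569336, 35.77708435058594), 63.43495178222656)
```

View pics/c0.png

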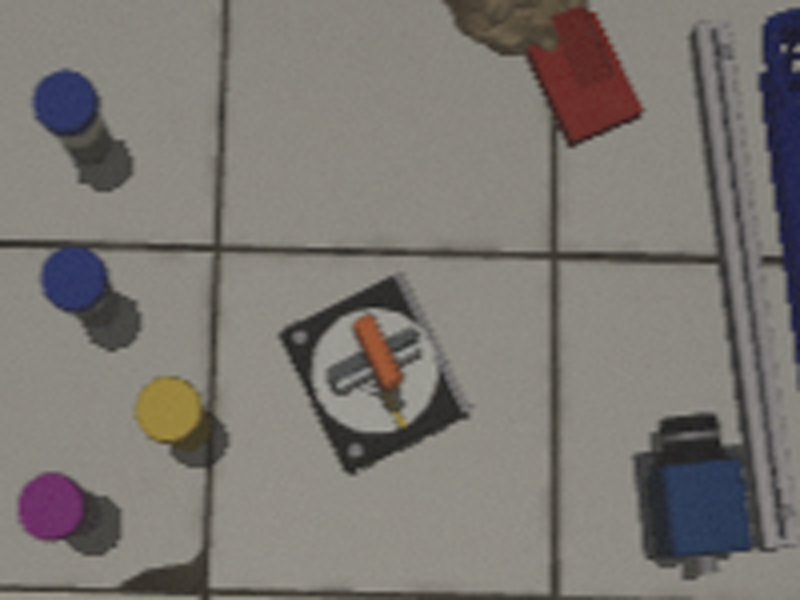

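Crop: the magenta cap is at crop (52,505), alone and clearly magenta, with yellow at (168,408). The fence's left foot line runs from (692,30) to (763,548). The knob top is at (378,350), and the steel edge runs from (402,273) to (468,413).

```bash
python3 - <<'E'
from h import *
f=lambda u,v,z:atz('top',(225+u/4-.4,135+v/4-.4),z)
A=f(763,548,0);B=f(692,30,0);print('fence',A,B,np.degrees(np.arctan2(*(B-A)[[1,0]])),np.linalg.norm(A-B))
A=f(770,548,.024);B=f(700,28,.024);print('fence top',A,B,np.degrees(np.arctan2(*(B-A)[[1,0]])))
A=f(470,413,.022);B=f(403,272,.022);print('edge',A,B,np.degrees(np.arctan2(*(B-A)[[1,0]])),np.linalg.norm(A-B))
print('knob',f(378,350,.11), 'lens',f(690,420,.06))
print('mag',f(52,505,.112),'yel',f(168,408,.112),'b',f(74,280,.112),f(66,102,.112))
print('mag scene cap', atz('scene',(264.5,251),.112))
E
```

```text
fence [0.43091875 0.06043673 0.        ] [0.7408385  0.09618485 0.        ] 6.579782265362323 0.311974647584708
fence top [0.43055458 0.06247156 0.024     ] [0.73417377 0.09650104 0.024     ] 6.394992208883729
edge [0.50291318 0.23124099 0.022     ] [0.58354955 0.2705922  0.022     ] 26.01275088499058 0.08972593174387714
knob [0.5264139 0.2861114 0.11     ] lens [0.49804515 0.11371611 0.06      ]
mag [0.44315256 0.45072518 0.112     ] yel [0.49377091 0.39375312 0.112     ] b [0.55952557 0.44544166 0.112     ] [0.6554745  0.45456455 0.112     ]
mag scene cap [0.43787062 0.45202804 0.112     ]
```

Emit:
servo_tool(series=[{"linear": [-3.3, -2.2, 0], "dr": [0, 0, -4], "claw": 9}, {"linear": [-6.7, -4.4, 0], "dr": [0, 0, -8], "claw": 9}, {"linear": [-10, -6.6, 0], "dr": [0, 0, -12], "claw": 9}, {"linear": [-13.3, -8.7, 0], "dr": [0, 0, -16], "claw": 9}, {"linear": [-16.6, -10.9, 0], "dr": [0, 0, -20], "claw": 9}])

```text
time_s: 1.62
tool_pos: [0.3205, 0.5227, 0.2141]
orientation: [180.0, 0.0, -175.5]
ft_force: [0.8, 0.6, 0.6]
finger_gap: 0.09
gripper_force: 0.0
```

```bash
cat >> h.py <<'E'
def go(x,y,z,yaw):
    from scipy.spatial.transform import Rotation as Ro
    s=monitor.read_state(); R=Ro.from_euler('xyz',s['orientation'],degrees=True); G=Ro.from_euler('xyz',[180,0,yaw],degrees=True)
    p=s['tool_pos']; print('t',round(s['time_s'],2),'pos',p.round(4),'yaw',s['orientation'].round(2),'F',s['ft_force'].round(1),'gap',s['finger_gap'])
    print('linear cm',(R.inv().apply(np.array([x,y,z])-p)*100).round(2),'dr',(R.inv()*G).as_rotvec(degrees=True).round(2))
E
python3 -c "
from h import *
go(.526,.2865,.2,206)"
```

```text
t 1.62 pos [0.3205 0.5227 0.2141] yaw [ 1.7998e+02  1.0000e-02 -1.7547e+02] F [0.8 0.6 0.6] gap 0.0900361207953057
linear cm [-18.62 -25.17   1.4 ] dr [ 1.000e-02  2.000e-02 -2.147e+01]
```

Emit:
servo_tool(series=[{"linear": [-2.4, -3.2, 0], "dr": [0, 0, -4], "claw": 9}, {"linear": [-4.8, -6.4, 0], "dr": [0, 0, -8], "claw": 9}, {"linear": [-7.2, -9.6, 0], "dr": [0, 0, -12], "claw": 9}, {"linear": [-9.6, -12.9, 0], "dr": [0, 0, -16], "claw": 9}, {"linear": [-12, -16.2, 0], "dr": [0, 0, -20], "claw": 9}])

```text
time_s: 2.03
tool_pos: [0.4525, 0.37, 0.2142]
orientation: [180.0, 0.0, -155.5]
ft_force: [0.7, 0.6, 0.3]
finger_gap: 0.0899
gripper_force: 0.0
```

```bash
python3 -c "
from h import *
go(.526,.2865,.18,206)"
```

```text
t 2.03 pos [0.4525 0.37   0.2142] yaw [ 1.7999e+02  2.0000e-02 -1.5548e+02] F [0.7 0.6 0.3] gap 0.08989379701074388
linear cm [ -3.22 -10.65   3.42] dr [ 0.01  0.02 -1.48]
```

Emit:
servo_tool(series=[{"linear": [-1.0, -3.5, 0.5], "dr": [0, 0, -1.5], "claw": 9}, {"linear": [-2.0, -7.0, 1.5], "dr": [0, 0, -1.5], "claw": 9}, {"linear": [-3.2, -10.6, 3.0], "dr": [0, 0, -1.5], "claw": 9}, {"linear": [-3.2, -10.6, 3.4], "dr": [0, 0, -1.5], "claw": 9}, {"linear": [-3.2, -10.6, 3.4], "dr": [0, 0, -1.5], "claw": 9}])

```text
time_s: 2.45
tool_pos: [0.5246, 0.2866, 0.1787]
orientation: [180.0, -0.1, -154.3]
ft_force: [-0.6, 0.3, -0.9]
finger_gap: 0.0899
gripper_force: 0.0
```

```bash
python3 - <<'E'
from h import *
a=save('scene','s1.png');b=save('top','t1.png')
cv2.imwrite('pics/c1.png',np.hstack([cv2.resize(x,(400,400),interpolation=cv2.INTER_CUBIC)[:,:,::-1] for x in(a[170:290,270:390],b[165:285,260:380])]))
for cam,n in(('scene','knob'),('top','edge_rear'),('top','edge_front')):
  for r in models.tip_of(n,cam)[:1]: print(n,r['uv'],r['score'],atz(cam,r['uv'],.096 if n=='knob' else .011))
go(.526,.2865,.08,206)
E
```

```text
knob [332.8, 205.1] 0.67 [0.52725725 0.28196049 0.096     ]
t 2.7 pos [0.5239 0.2892 0.1806] yaw [ 1.8000e+02  5.0000e-02 -1.5411e+02] F [0.1 0.6 0.4] gap 0.0900813878195979
linear cm [-0.06 -0.34 10.06] dr [ 0.    0.05 -0.11]
```

View pics/c1.png

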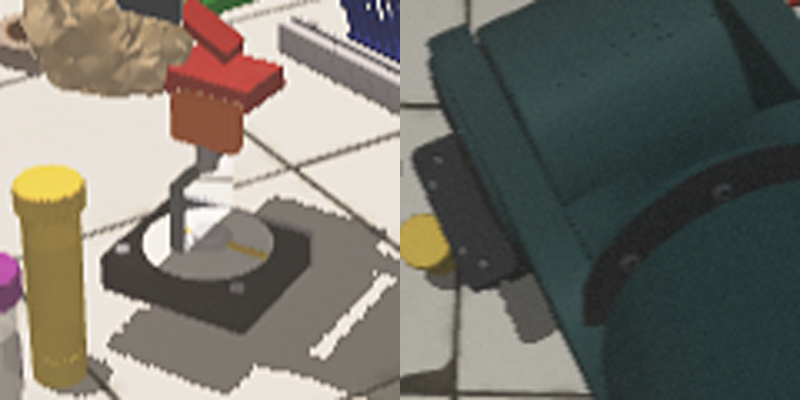

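The left half shows the orange knob and block clear under the gripper, with nothing between them. The gripper hides the top view. Descending.

Emit:
servo_tool(series=[{"linear": [0, -0.3, 2.5], "dr": [0, 0, 0], "claw": 9}, {"linear": [0, -0.3, 5.5], "dr": [0, 0, 0], "claw": 9}, {"linear": [0, -0.3, 8.5], "dr": [0, 0, 0], "claw": 9}, {"linear": [0, -0.3, 9.9], "dr": [0, 0, 0], "claw": 9}, {"linear": [0, -0.3, 10.0], "dr": [0, 0, 0], "claw": 6}])

```text
time_s: 3.12
tool_pos: [0.5237, 0.2854, 0.0776]
orientation: [-180.0, -0.2, -154.1]
ft_force: [-0.2, 0.6, -0.4]
finger_gap: 0.0858
gripper_force: 0.0
```

Emit:
servo_tool(series=[{"linear": [0, 0, 0], "dr": [0, 0, 0], "claw": 4}, {"linear": [0, 0, 0], "dr": [0, 0, 0], "claw": 3}, {"linear": [0, 0, 0], "dr": [0, 0, 0], "claw": 2}, {"linear": [0, 0, 0], "dr": [0, 0, 0], "claw": 1}, {"linear": [0, 0, 0], "dr": [0, 0, 0], "claw": 0.5}], squeeze=30)

```text
time_s: 3.53
tool_pos: [0.5261, 0.2857, 0.081]
orientation: [180.0, 0.1, -154.2]
ft_force: [-0.1, 0.3, -0.6]
finger_gap: 0.0528
gripper_force: 0.0
```

Emit:
servo_tool(series=[{"linear": [0, 0, 0], "dr": [0, 0, 0], "claw": 0.5}, {"linear": [0, 0, 0], "dr": [0, 0, 0], "claw": 0.5}, {"linear": [0, 0, 0], "dr": [0, 0, 0], "claw": 0.5}, {"linear": [0, 0, 0], "dr": [0, 0, 0], "claw": 0.5}, {"linear": [0, 0, 0], "dr": [0, 0, 0], "claw": 0.5}])

```text
time_s: 3.95
tool_pos: [0.5256, 0.2854, 0.0799]
orientation: [-180.0, -0.0, -154.2]
ft_force: [0.4, -0.3, -0.2]
finger_gap: 0.0193
gripper_force: 0.0
```

```bash
python3 -c "
from h import *
go(.526,.2865,.1,206)"
```

```text
t 3.95 pos [0.5256 0.2854 0.0799] yaw [-180.     -0.   -154.19] F [ 0.4 -0.3 -0.2] gap 0.019301420540272438
linear cm [-0.09  0.08 -2.01] dr [-0.   -0.   -0.19]
```

Emit:
servo_tool(series=[{"linear": [0, 0, 0], "dr": [0, 0, 0], "claw": 0.5}, {"linear": [0, 0, 0], "dr": [0, 0, 0], "claw": 0.5}, {"linear": [0, 0, 0], "dr": [0, 0, 0], "claw": 0.5}, {"linear": [0, 0, -0.6], "dr": [0, 0, 0], "claw": 0.5}, {"linear": [0, 0, -1.5], "dr": [0, 0, 0], "claw": 0.5}])

```text
time_s: 4.37
tool_pos: [0.5245, 0.2849, 0.0942]
orientation: [180.0, -0.2, -154.2]
ft_force: [0.5, 0.5, -7.6]
finger_gap: 0.0117
gripper_force: 30.0
```

```bash
python3 - <<'E'
from h import *
print(monitor.read_state()['gripper_force'])
th=np.radians(6.5); ex=np.array([np.cos(th),np.sin(th)]); ey=np.array([-ex[1],ex[0]]); o=np.array([.6295,.0845])
p=o-.04*ex+.055*ey; print(p); go(*p,.096,186.5)
E
```

```text
29.998112618923187
[0.58353095 0.13461832]
t 4.37 pos [0.5245 0.2849 0.0942] yaw [ 1.8000e+02 -1.6000e-01 -1.5419e+02] F [ 0.5  0.5 -7.6] gap 0.011688465906065483
linear cm [  1.23 -16.11  -0.18] dr [-0.03 -0.16 19.31]
```

Emit:
servo_tool(series=[{"linear": [0.3, -2.5, 0], "dr": [0, 0, 4], "claw": 0.5}, {"linear": [0.5, -5.5, 0], "dr": [0, 0, 8], "claw": 0.5}, {"linear": [0.7, -8.5, 0], "dr": [0, 0, 12], "claw": 0.5}, {"linear": [0.9, -11.5, 0], "dr": [0, 0, 16], "claw": 0.5}, {"linear": [1.2, -14, 0], "dr": [0, 0, 19.3], "claw": 0.5}])

```text
time_s: 4.78
tool_pos: [0.5763, 0.1526, 0.0955]
orientation: [-180.0, 0.0, -173.7]
ft_force: [0.4, 1.9, -6.5]
finger_gap: 0.0118
gripper_force: 30.0
```

Emit:
servo_tool(series=[{"linear": [0, 0, 0], "dr": [0, 0, 0], "claw": 0.5}, {"linear": [0, 0, 0], "dr": [0, 0, 0], "claw": 0.5}, {"linear": [0, 0, 0], "dr": [0, 0, 0], "claw": 0.5}, {"linear": [0, 0, 0], "dr": [0, 0, 0], "claw": 0.5}, {"linear": [0, 0, 0], "dr": [0, 0, 0], "claw": 0.5}])

```text
time_s: 5.2
tool_pos: [0.5754, 0.155, 0.095]
orientation: [180.0, -0.0, -173.4]
ft_force: [0.8, 1.2, -6.8]
finger_gap: 0.0117
gripper_force: 30.0
```

```bash
python3 - <<'E'
from h import *
a=save('scene','s2.png'); b=save('top','t2.png')
x,y=a[140:280,300:460],b[120:260,320:480]
cv2.imwrite('pics/c2.png',np.vstack([cv2.resize(k,None,fx=4,fy=4,interpolation=cv2.INTER_CUBIC)[60:360,:,::-1] for k in(x,y)]))
for cam in('scene','top'):
  for n,z in(('knob',.096),('edge_front',.026),('edge_rear',.026)):
    for r in models.tip_of(n,cam)[:1]: print(cam,n,np.round(r['uv']),r['score'],atz(cam,r['uv'],z))
go(.5835,.1346,.08,186.5)
E
```

```text
scene knob [377. 171.] 0.72 [0.59993743 0.13298796 0.096     ]
scene edge_front [405. 214.] 0.56 [0.53014055 0.11250962 0.026     ]
scene edge_rear [374. 195.] 0.84 [0.62729191 0.11767902 0.026     ]
top knob [398. 238.] 0.32 [0.4970734  0.11902888 0.096     ]
top edge_front [397. 222.] 0.81 [0.54027076 0.10557459 0.026     ]
t 5.6 pos [0.5757 0.1543 0.0949] yaw [-180.     -0.   -173.48] F [ 0.3  0.2 -6.6] gap 0.011926921547931195
linear cm [-0.55 -2.05  1.49] dr [-0.   -0.    0.02]
```

View pics/c2.png

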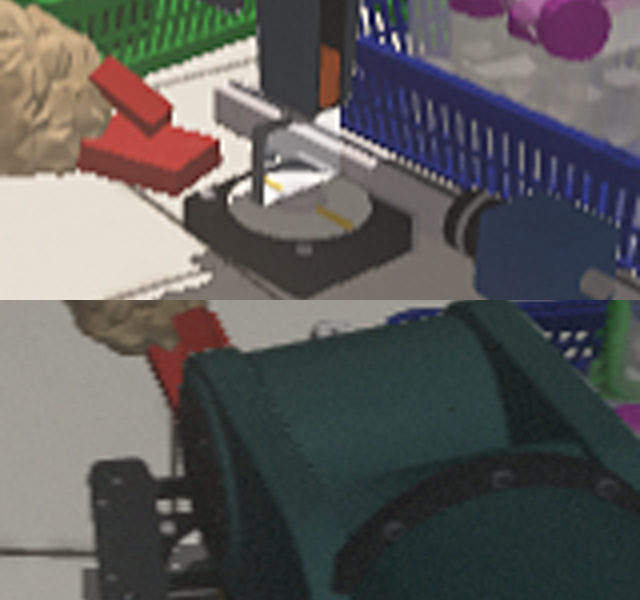

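Top half: the block hangs level, its steel edge parallel to and clear of the fence, with the yellow pointer toward the lens. Next I bring it near, lower it and press it to the fence.

Emit:
servo_tool(series=[{"linear": [0, -1.0, 0], "dr": [0, 0, 0], "claw": 0.5}, {"linear": [0, -2.0, 0.3], "dr": [0, 0, 0], "claw": 0.5}, {"linear": [0, -2.7, 0.7], "dr": [0, 0, 0], "claw": 0.5}, {"linear": [0, -2.7, 1.1], "dr": [0, 0, 0], "claw": 0.5}, {"linear": [0, -2.7, 1.5], "dr": [0, 0, 0], "claw": 0.5}])

```text
time_s: 6.02
tool_pos: [0.579, 0.1266, 0.0797]
orientation: [-180.0, 0.0, -173.6]
ft_force: [-6.7, -10.0, 42.4]
finger_gap: 0.0116
gripper_force: 30.0
```

Emit:
servo_tool(series=[{"linear": [0, 0, 0], "dr": [0, 0, 0], "claw": 0.5}, {"linear": [0, 0, 0], "dr": [0, 0, 0], "claw": 0.5}, {"linear": [0, -0.2, 0], "dr": [0, 0, 0], "claw": 0.5}, {"linear": [0, -0.4, 0], "dr": [0, 0, 0], "claw": 0.5}, {"linear": [0, -0.4, 0], "dr": [0, 0, 0], "claw": 0.5}])

```text
time_s: 6.43
tool_pos: [0.5793, 0.1234, 0.0798]
orientation: [180.0, 0.0, -173.5]
ft_force: [-0.0, 0.8, -5.1]
finger_gap: 0.0118
gripper_force: 30.0
```

Emit:
servo_tool(series=[{"linear": [0, -0.1, 0.05], "dr": [0, 0, 0], "claw": 0.5}, {"linear": [0, -0.2, 0.05], "dr": [0, 0, 0], "claw": 0.5}, {"linear": [0, -0.3, 0.05], "dr": [0, 0, 0], "claw": 0.5}, {"linear": [0, -0.4, 0.05], "dr": [0, 0, 0], "claw": 0.5}, {"linear": [0, -0.4, 0.05], "dr": [0, 0, 0], "claw": 0.5}])

```text
time_s: 6.85
tool_pos: [0.5801, 0.1208, 0.0801]
orientation: [179.9, 0.1, -173.5]
ft_force: [-3.5, 15.0, 4.3]
finger_gap: 0.0116
gripper_force: 30.0
```

Emit:
servo_tool(series=[{"linear": [0, -0.1, 0], "dr": [0, 0, 0], "claw": 0.5}, {"linear": [0, -0.1, 0], "dr": [0, 0, 0], "claw": 0.5}, {"linear": [0, -0.2, 0], "dr": [0, 0, 0], "claw": 0.5}, {"linear": [0, -0.2, 0], "dr": [0, 0, 0], "claw": 0.5}, {"linear": [0, -0.2, 0], "dr": [0, 0, 0], "claw": 0.5}])

```text
time_s: 7.27
tool_pos: [0.5803, 0.1195, 0.0806]
orientation: [179.8, 0.1, -173.6]
ft_force: [-8.6, 20.9, 12.7]
finger_gap: 0.0122
gripper_force: 30.0
```

```bash
python3 - <<'E'
from h import *
a=save('scene','s3.png')
x=a[165:240,335:435]
cv2.imwrite('pics/c3.png',cv2.resize(x,None,fx=8,fy=8,interpolation=cv2.INTER_CUBIC)[:,:,::-1])
for n,z in(('knob',.096),('edge_front',.011),('edge_rear',.011)):
    for r in models.tip_of(n,'scene')[:1]: print(n,np.round(r['uv']),r['score'],atz('scene',r['uv'],z))
s=monitor.read_state();print(s['ft_force'],s['moment'])
E
```

```text
knob [389. 172.] 0.76 [0.58420283 0.11491935 0.096     ]
edge_front [417. 212.] 0.94 [0.54064139 0.07130817 0.011     ]
edge_rear [387. 200.] 0.59 [0.61778195 0.0892337  0.011     ]
[-7.34832956 21.30808157 12.69031458] [4.51585315 1.54542888 0.07836662]
```

View pics/c3.png

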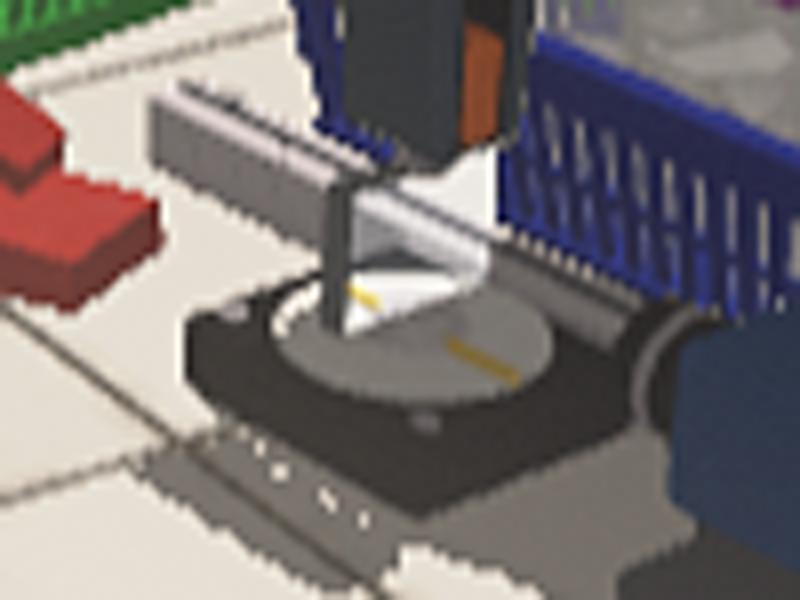

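The edge looks flush along the fence. I ease the push and press down a little so the base sits flat.

Emit:
servo_tool(series=[{"linear": [0, 0.1, 0], "dr": [0, 0, 0], "claw": 0.5}, {"linear": [0, 0.2, 0.05], "dr": [0, 0, 0], "claw": 0.5}, {"linear": [0, 0.2, 0.05], "dr": [0, 0, 0], "claw": 0.5}, {"linear": [0, 0.2, 0.05], "dr": [0, 0, 0], "claw": 0.5}, {"linear": [0, 0.2, 0.05], "dr": [0, 0, 0], "claw": 0.5}])

```text
time_s: 7.88
tool_pos: [0.5802, 0.1209, 0.08]
orientation: [179.9, 0.1, -173.5]
ft_force: [-6.1, 12.9, 11.6]
finger_gap: 0.0116
gripper_force: 30.0
```

```bash
python3 - <<'E'
from h import *
s=monitor.read_state();print(s['ft_force'],s['moment'],s['tool_pos'])
th=np.radians(6.5); ex=np.array([np.cos(th),np.sin(th)]); ey=np.array([-ex[1],ex[0]]); o=np.array([.6295,.0845])
rx=(s['tool_pos'][:2]-o)@ex; print('rail',rx,(s['tool_pos'][:2]-o)@ey)
d=np.array([.4405,.4513])-(o+rx*ex+.04*ey); a=np.degrees(np.arctan2(d[1],d[0])); print('mirror deg',(186.5-a)/2,'dist',np.hypot(*d))
E
```

```text
[-6.10402037 12.87920087 11.58368424] [ 3.06516924  1.26233658 -0.04626878] [0.58018705 0.12089085 0.07999134]
rail -0.044876394254477384 0.0417393114138276
mirror deg 36.83048609769726 dist 0.3603924118876143
```

Emit:
servo_tool(series=[{"linear": [0, 0, 0], "dr": [0, 0, 4], "claw": 0.5}, {"linear": [0, 0, 0], "dr": [0, 0, 8], "claw": 0.5}, {"linear": [0, 0, 0], "dr": [0, 0, 12], "claw": 0.5}, {"linear": [0, 0, 0], "dr": [0, 0, 16], "claw": 0.5}, {"linear": [0, 0, 0], "dr": [0, 0, 20], "claw": 0.5}])

```text
time_s: 8.3
tool_pos: [0.5802, 0.1211, 0.0801]
orientation: [179.9, 0.0, 166.3]
ft_force: [-7.1, 17.2, 10.6]
finger_gap: 0.0117
gripper_force: 30.0
```

Emit:
servo_tool(series=[{"linear": [0, 0, 0], "dr": [0, 0, 4], "claw": 0.5}, {"linear": [0, 0, 0], "dr": [0, 0, 8], "claw": 0.5}, {"linear": [0, 0, 0], "dr": [0, 0, 12], "claw": 0.5}, {"linear": [0, 0, 0], "dr": [0, 0, 15], "claw": 0.5}, {"linear": [0, 0, 0], "dr": [0, 0, 17], "claw": 0.5}])

```text
time_s: 8.72
tool_pos: [0.5804, 0.1213, 0.0801]
orientation: [179.8, -0.0, 149.3]
ft_force: [-5.0, 18.2, 11.5]
finger_gap: 0.0124
gripper_force: 30.0
```

Emit:
servo_tool(series=[{"linear": [0, 0, 0], "dr": [0, 0, 0], "claw": 0.5}, {"linear": [0, 0, 0], "dr": [0, 0, 0], "claw": 0.5}, {"linear": [0, 0, 0], "dr": [0, 0, 0], "claw": 0.5}, {"linear": [0, 0, 0], "dr": [0, 0, 0], "claw": 0.5}, {"linear": [0, 0, 0], "dr": [0, 0, 0], "claw": 0.5}])

```text
time_s: 9.13
tool_pos: [0.5804, 0.1213, 0.0801]
orientation: [179.8, -0.0, 149.5]
ft_force: [-5.9, 18.6, 11.9]
finger_gap: 0.012
gripper_force: 30.0
```

```bash
python3 - <<'E'
from h import *
a=save('scene','s4.png')
x=a[165:240,335:435]
cv2.imwrite('pics/c4.png',cv2.resize(x,None,fx=8,fy=8,interpolation=cv2.INTER_CUBIC)[:,:,::-1])
for n,z in(('knob',.096),('edge_front',.011),('edge_rear',.011)):
    for r in models.tip_of(n,'scene')[:1]: print(n,np.round(r['uv'],1),r['score'],atz('scene',r['uv'],z))
s=monitor.read_state();print(s)
E
```

```text
knob [389.  171.7] 0.85 [0.58562201 0.11357412 0.096     ]
edge_front [415.  216.1] 0.71 [0.53122955 0.0848759  0.011     ]
edge_rear [384.6 194.6] 0.58 [0.64025161 0.07891897 0.011     ]
{'time_s': 9.3333, 'joint_positions': array([  9.48888567,  23.22943973, 114.60267236,   0.20429403,
        42.05596695, -50.13169522]), 'qvel': array([ 0.03638735,  0.00273971, -0.05269496,  0.01631942, -0.01557026,
       -0.00248282]), 'joint_torque': array([-1.13824064e+01, -6.22809577e+01, -3.08097446e+01, -3.59165087e+00,
       -6.11833502e-01,  4.52976627e-02]), 'tool_pos': array([0.58043192, 0.1212893 , 0.08009625]), 'orientation': array([ 1.79823112e+02, -2.15018184e-03,  1.49469031e+02]), 'ft_force': array([-4.65082041, 17.88520733,  9.96161909]), 'moment': array([3.82743035, 1.11479129, 0.07032736]), 'gripper_force': 30.00195175409317, 'finger_gap': 0.011964769493479304}
```

View pics/c4.png

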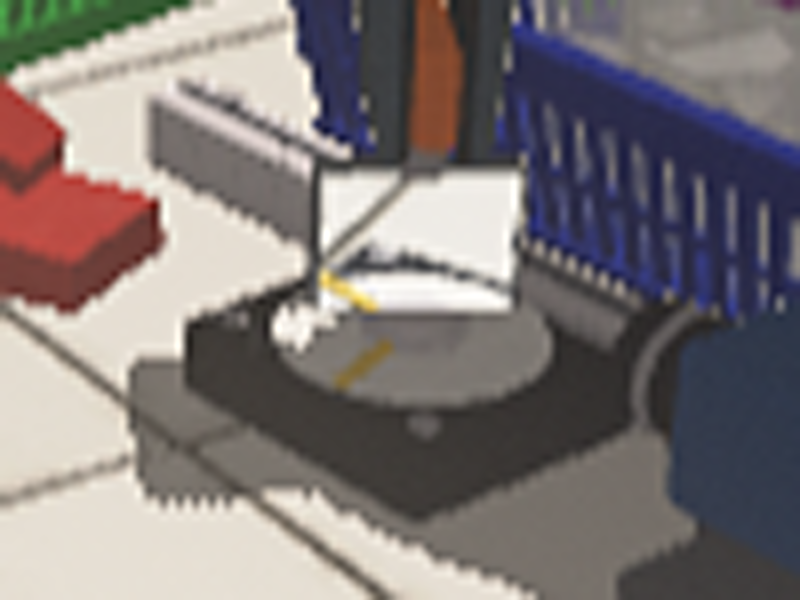

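The block hasn't moved, and the pointer (crop (388,348) to (343,382)) has swung toward the tubes. Checking flushness and pointer direction numerically.

```bash
python3 - <<'E'
from h import *
f=lambda u,v,z:atz('scene',(335+u/8-.44,165+v/8-.44),z)
an=lambda d:np.degrees(np.arctan2(d[1],d[0]))
th=np.radians(6.5); ex=np.array([np.cos(th),np.sin(th)]); ey=np.array([-ex[1],ex[0]]); o=np.array([.6295,.0845])
A=f(420,520,0);B=f(187,378,0);print(A,B,'block yaw',an(B-A),np.linalg.norm(B-A),'rail y',(A[:2]-o)@ey,(B[:2]-o)@ey)
A=f(420,480,.022);B=f(187,322,.022);print('top',an(B-A),np.linalg.norm(B-A),'rail y',(A[:2]-o)@ey,(B[:2]-o)@ey)
A=f(158,160,0);B=f(310,250,0);print('fence foot',an(A-B),(A[:2]-o)@ey,(B[:2]-o)@ey)
A=f(388,348,.023);B=f(343,382,.023);m=np.array([.4405,.4513]);ax=o-.045*ex+.04*ey
print('pointer dir',an(B-A),'tip from axis',an(B[:2]-ax),'to tube',an(m-ax))
E
```

```text
[ 5.34087371e-01  1.52841108e-01 -5.55111512e-17] [0.62406956 0.16084875 0.        ] block yaw 5.085437318476868 0.09033779315634356 rail y 0.07870281797230834 0.07647271497915563
top 1.2842866749608974 0.0958270813545737 rail y 0.09168225317500997 0.08297102552005724
fence foot 2.9863182502758296 -0.002546802868215809 0.0017919225747461908
pointer dir 111.8220987965904 tip from axis 110.63622300932576 to tube 112.82016856981004
```

```bash
python3 -c "
from h import *
print(workorder.sign_off())"
```

```text
the job is handed in; nothing more can be done
None
```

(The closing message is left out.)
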